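# Pack the frilled candlestick set into its gift tray

## Task

Pack the three candlesticks with frilled round feet into the wooden gift tray, each standing upright in the ring that suits its foot: the largest in the largest ring, the medium in the medium one, the smallest in the smallest. They are ceramic, so set them down gently rather than dropping them, and leave the three square-footed look-alikes standing where they are.

Things in the scene. Friction and masses are not known exactly. Their poses are not given: they have to be found in the camera images.
- stick_large: The large of the three FRILLED candlesticks, pale pink ceramic, standing loose on the table: 122 mm tall, round wavy-edged foot 70 mm across, 0.15 to 0.45 kg. Top 36 mm: plain round cup, 30 mm across, good to grip from above; below it an 8 mm thick collar (round and wavy-edged, 42 mm across), a 24 mm stem and a 10 mm thick foot. Origin: centre of the foot's underside, z up.
- stick_medium: The medium of the three FRILLED candlesticks, pale pink ceramic, standing loose on the table: 106 mm tall, round wavy-edged foot 58 mm across, 0.15 to 0.45 kg. Top 36 mm: plain round cup, 30 mm across, good to grip from above; below it an 8 mm thick collar (round and wavy-edged, 42 mm across), a 24 mm stem and a 10 mm thick foot. Origin: centre of the foot's underside, z up.
- stick_small: The small of the three FRILLED candlesticks, pale pink ceramic, standing loose on the table: 90 mm tall, round wavy-edged foot 46 mm across, 0.15 to 0.45 kg. Top 36 mm: plain round cup, 30 mm across, good to grip from above; below it an 8 mm thick collar (round and wavy-edged, 42 mm across), a 24 mm stem and a 10 mm thick foot. Origin: centre of the foot's underside, z up.
- square_large: Look-alike that does not belong to the set: same pale pink ceramic and same height (122 mm) but a straight-edged SQUARE foot, 64 mm a side, 0.15 to 0.45 kg; must stay where it stands. Top 36 mm: plain round cup, 30 mm across, good to grip from above; below it an 8 mm thick collar (square, 34 mm a side), a 24 mm stem and a 10 mm thick foot. Origin: centre of the foot's underside, z up.
- square_medium: Look-alike that does not belong to the set: same pale pink ceramic and same height (106 mm) but a straight-edged SQUARE foot, 54 mm a side, 0.15 to 0.45 kg; must stay where it stands. Top 36 mm: plain round cup, 30 mm across, good to grip from above; below it an 8 mm thick collar (square, 34 mm a side), a 24 mm stem and a 10 mm thick foot. Origin: centre of the foot's underside, z up.
- square_small: Look-alike that does not belong to the set: same pale pink ceramic and same height (90 mm) but a straight-edged SQUARE foot, 44 mm a side, 0.15 to 0.45 kg; must stay where it stands. Top 36 mm: plain round cup, 30 mm across, good to grip from above; below it an 8 mm thick collar (square, 34 mm a side), a 24 mm stem and a 10 mm thick foot. Origin: centre of the foot's underside, z up.
- ring_large: The large of three light-wood rings fixed to the floor of the tray, in any order along it, 98 mm apart centre to centre: 88 mm across inside, 96 mm outside, 8 mm high, open to the tray floor. Place for the large frilled candlestick (70 mm foot). Origin: ring's centre on the tray floor, 5 mm above the table; z up.
- ring_medium: The medium of three light-wood rings fixed to the floor of the tray, in any order along it, 98 mm apart centre to centre: 76 mm across inside, 84 mm outside, 8 mm high, open to the tray floor. Place for the medium frilled candlestick (58 mm foot). Origin: ring's centre on the tray floor, 5 mm above the table; z up.
- ring_small: The small of three light-wood rings fixed to the floor of the tray, in any order along it, 98 mm apart centre to centre: 64 mm across inside, 72 mm outside, 8 mm high, open to the tray floor. Place for the small frilled candlestick (46 mm foot). Origin: ring's centre on the tray floor, 5 mm above the table; z up.
- tray: The gift tray: a dark wooden open box fixed to the table, 310 mm along its own x by 116 mm along its y, walls 5 mm thick and 24 mm high over the table, floor 5 mm thick. Origin at the centre of its underside. Rings in a row along its x. Low oddments (to 20 mm high) lie between the candlesticks; taller things stand around the edges of the table.

How it is judged:
At the end, for the whole second after the job is handed in: Each frilled candlestick stands upright (within 0.06 rad) inside the ring of its own size, within 13 mm of its centre and with its foot on the tray floor (within 4 mm), released and at rest; the three square-footed look-alikes stand upright, at rest, within 20 mm of where they began (horizontal distance between stick_large and ring_large below 0.013 m and z of stick_large in the frame of ring_large between -0.004 and 0.004 m and angle between each of stick_large, stick_medium, stick_small, square_large, square_medium, square_small's own z axis and vertical below 0.06 rad and linear speed of each of stick_large, stick_medium, stick_small, square_large, square_medium, square_small below 0.01 m/s and angular speed of each of stick_large, stick_medium, stick_small below 0.1 rad/s and horizontal distance between stick_medium and ring_medium below 0.013 m and z of stick_medium in the frame of ring_medium between -0.004 and 0.004 m and horizontal distance between stick_small and ring_small below 0.013 m and z of stick_small in the frame of ring_small between -0.004 and 0.004 m and distance of each of square_large, square_medium, square_small from where it was at the start of the episode below 0.02 m); the robot touches nothing.
It fails at once if a frilled candlestick is dropped or knocked over: it moves faster than 0.7 m/s while the fingers do not hold it ((linear speed of stick_large above 0.7 m/s and contact force between the fingers and stick_large below 0.1 N) or (linear speed of stick_medium above 0.7 m/s and contact force between the fingers and stick_medium below 0.1 N) or (linear speed of stick_small above 0.7 m/s and contact force between the fingers and stick_small below 0.1 N)).
It fails at once if a square-footed look-alike is shifted by more than 20 mm (distance of any of square_large, square_medium, square_small from where it was at the start of the episode above 0.02 m).
It also fails if it takes over 96 s, if anything falls off the work surface, if the arm or the gripper's body presses on something with over 40 N, if the wrist force passes 120 N, or if a joint passes its speed limit or range.

## Robot

A 6-joint arm with a two-finger parallel gripper is mounted at the origin on the work surface. World frame = base frame: x ahead of the robot, y to its left, z up, the work surface at z = 0. Lengths are in m, angles in rad, forces in N, time in s.
With the tool pointing down it reaches from about 0.3 to 0.775 m from the base axis. Payload 14.6 kg.
Tool frame: the origin (TCP) lies at the very end of the fingers, on their centre line; the grasp point (between the pads) lies 19 mm behind it; z points along the fingers, y is the line along which they close (so a half turn about z gives the same grasp; the last joint's range is limited). The gripper opens to 94 mm and grips with 3 to 60 N. Pads are 16 mm wide; open, the fingers measure 119 mm over their backs; the gripper's body (75 mm by 177 mm) begins 78 mm behind the grasp point.
Start: joints at [-1.269, 0.3, 1.521, -0, 1.321, -0.067], TCP at [0.198, -0.513, 0.205] pointing down, gripper open.
Joint ranges: [-3.03, 3.03], [-0.79, 2.21], [0.23, 2.52], [-1.04, 4.18], [0, 3.07], [-2.55, 2.55]. Speed limits (rad/s): [2.22, 2.22, 2.57, 3.14, 3.14, 3.14].

## Interface

Orientations are given as [roll, pitch, yaw] about the fixed x, y, z axes, in that order (R = Rz(yaw) Ry(pitch) Rx(roll)).
In Python, from station import ctrl, cams gives the robot as it stands. The module is installed in compiled form; this text tells all that it offers.
- The arm moves only by the tool arm_command, never from a script. Its argument "plan" is a list that holds one entry, the list of rows, each a list of 7 numbers: the shift along the tool's x, y, z in shares of 800 mm (1.0 is 800 mm), then the turn, a rotation vector about the tool's x, y, z in a scale on which 1.0 is 2 rad, then the closure, from -1 (fully open) to 1 (shut). A call has 1 to 12 rows; each row is the pose to reach, as a shift and turn from the pose commanded when the call began, along the tool's axes at that moment; what a row does not reach only later rows make up. A row lasts 1/10 s, in which the tool goes at most 50 mm and 8.59 degrees, less where a joint would pass 70% of its speed; a pose out of reach is approached as far as the arm can. Shift and turn numbers lie between -1 and 1, and a call with a number outside is refused. A call with a gripper value outside its range is refused whole. The fingers move at their own pace and stop on an object; "squeeze" is the grip in N (left out, the last holds). Time passes only in rows, so rows that repeat a pose let the fingers close. It gives the time, the measured TCP pose, the force, the opening and the grip force at its end, in the units of the state.
- ctrl.get_obs(): the state, without advancing time (a new reading comes with each control period).
- cams.camera(name): name is "side" or "top"; returns (picture, depth): 480x640x3 uint8, blue, green, red; 480x640 float32, m along the optical axis (not along the pixel's ray), 0 where there is no reading.
- cams.camera_info(name): a dict with "fx", "fy", "cx", "cy" (pixels), "world_to_cam" (4x4, takes a point from world to camera coordinates). Camera axes: x right, y down, z forward; pixel columns grow to the right and rows downward; lengths in m; the calibration is good to about 2 mm. A picture is of the moment at which its call begins. camera_info takes no time and is no camera call.
- ctrl.hand_in(): hands the job in; it is judged then, once.
The state is a dict: "time_s": time; "qpos": joint angles; "joint_vel": joint speeds; "tau": joint torques, N m; "ee_pos": TCP position; "eef_rot": TCP orientation; "force": force on the tool from outside, world axes, zero at the start; "moment": the same for the moment, N m; "grip_width": finger opening in m; "grip_force": force on a finger pad.
Only numpy, scipy, OpenCV 4.12 (cv2) and the standard library are available. Lean on these libraries where they do the work, as an engineer would, in place of code of your own. Each camera call takes 0.05 s, during which the arm holds its last target. There are 200 camera calls.

## Working session

There is one attempt and no reset: what is moved stays moved. The work goes in short steps, Python scripts to look and compute and a tool call to move; the robot and the scene stay as the last step left them, time stands still between calls to the robot, and variables do not carry over. Pictures are saved under pics/ and viewed, at most 14 in all, crops included, and the job is handed in when it is done.

Besides the shell and the picture viewer there is one more tool, called after "Emit:" as name(argument=value, ...) on one line, values as JSON. arm_command: Moves the arm, as the interface text tells. Its arguments: {"type":"object","properties":{"plan":{"type":"array"},"squeeze":{"type":"number"}},"required":["plan"]}

```bash
mkdir -p pics; python3 - <<'E'
from station import ctrl,cams
import cv2,numpy as np
for n in("top","side"):
    p,d=cams.camera(n); cv2.imwrite(f"pics/{n}0.png",p); np.savez(f"{n}0.npz",p=p,d=d)
    i=cams.camera_info(n); print(n,i)
print(ctrl.get_obs())
E
```

```text
top {'fx': 617.8958527872201, 'fy': 617.8958527872201, 'cx': 314.7445635110361, 'cy': 232.4964681162594, 'world_to_cam': array([[ 1.64705922e-02, -9.99862704e-01,  1.81439110e-03,
        -2.24997827e-02],
       [-9.88362524e-01, -1.65555490e-02, -1.51213213e-01,
         5.61199352e-01],
       [ 1.51222490e-01,  6.97295005e-04, -9.88499505e-01,
         1.31227337e+00],
       [ 0.00000000e+00,  0.00000000e+00,  0.00000000e+00,
         1.00000000e+00]])}
side {'fx': 436.34415007746895, 'fy': 436.34415007746895, 'cx': 318.7811089129784, 'cy': 230.80550489521252, 'world_to_cam': array([[-0.99904698, -0.04263438,  0.00935052,  0.55575259],
       [-0.03036487,  0.52499198, -0.85056534,  0.06811156],
       [ 0.03135438, -0.85003866, -0.52578624,  0.82059862],
       [ 0.        ,  0.        ,  0.        ,  1.        ]])}
{'time_s': 0.1, 'qpos': array([-1.26859905e+00,  3.00416578e-01,  1.52151486e+00, -3.09355275e-05,
        1.32070245e+00, -6.65452424e-02]), 'joint_vel': array([ 0.00094353, -0.0022567 ,  0.00106675,  0.00043132,  0.00160293,
       -0.00065112]), 'tau': array([ 5.19941077e-04, -5.32648730e+01, -3.53286338e+01,  7.09338533e-02,
        2.34735967e-02, -7.32898320e-05]), 'ee_pos': array([ 0.198191  , -0.51279741,  0.20494425]), 'eef_rot': array([-3.14055174e+00, -3.93388919e-05,  3.68750168e-01]), 'force': array([ 0.22652906,  0.03571928, -0.0805544 ]), 'moment': array([-0.00233314, -0.02352333, -0.01508522]), 'grip_force': 0.0, 'grip_width': 0.09431052913944883}
```

View pics/top0.png

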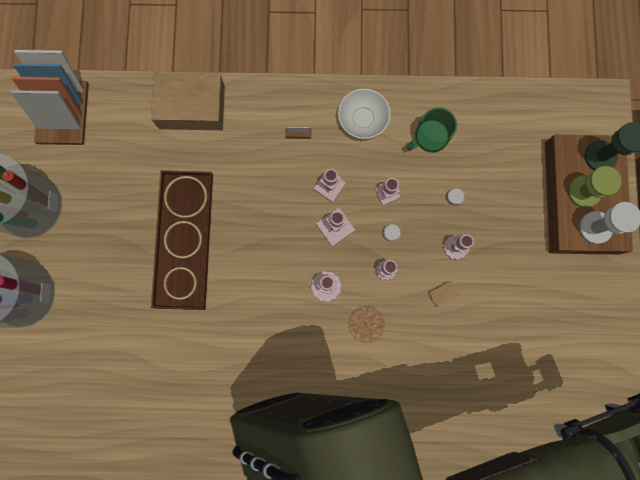

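View pics/side0.png

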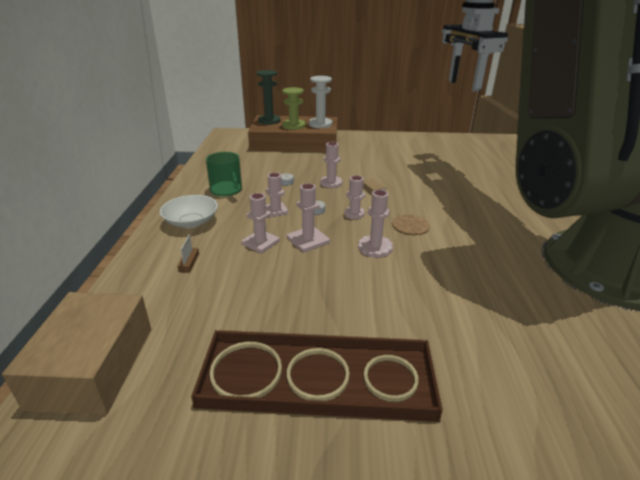

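The top view shows the frilled feet at (326,286) large, (459,245) medium and (387,268) small. The square feet are at (336,225), (330,184) and (389,190). The rings are at (186,196) large, (183,240) medium and (180,284) small. The side view agrees with this order.

```bash
cat > h.py <<'E'
import numpy as np,cv2
from station import ctrl,cams
def cast(n,uv,z):
    i=cams.camera_info(n);T=i["world_to_cam"];R=T[:3,:3];c=-R.T@T[:3,3]
    r=R.T@np.array([(uv[0]-i["cx"])/i["fx"],(uv[1]-i["cy"])/i["fy"],1]);return c+r*(z-c[2])/r[2]
def cloud(n,d):
    i=cams.camera_info(n);T=i["world_to_cam"];v,u=np.mgrid[:480,:640]
    P=np.stack([(u-i["cx"])/i["fx"]*d,(v-i["cy"])/i["fy"]*d,d],-1);return (P-T[:3,3])@T[:3,:3]
E
python3 - <<'E'
from h import *
np.set_printoptions(precision=4,suppress=True)
z=np.load("top0.npz");p,d=z["p"],z["d"];W=cloud("top",d)
hsv=cv2.cvtColor(p,cv2.COLOR_BGR2HSV)
print([hsv[y,x] for x,y in((326,298),(330,195),(327,283))],[p[y,x] for x,y in((326,298),(186,177))])
for n,(u,v,h) in dict(L=(326,286,.122),M=(459,245,.106),S=(387,268,.09),sL=(336,225,.122),sM=(330,184,.106),sS=(389,190,.09)).items():
    win=np.zeros((480,640),bool);win[v-22:v+20,u-22:u+24]=1
    m=win&(W[...,2]>h-.012)&(W[...,2]<h+.02)
    c,_=cv2.findContours(m.astype(np.uint8),0,1);c=max(c,key=cv2.contourArea)
    (cx,cy),r=cv2.minEnclosingCircle(c)
    cc=cast("top",(cx,cy),h)
    # foot: pink at low height
    f=win&(hsv[...,1]<60)&(hsv[...,2]>100)&(W[...,2]>.003)&(W[...,2]<.02)
    c,_=cv2.findContours(f.astype(np.uint8),0,1);q=cv2.convexHull(np.vstack(c))
    (fx,fy),fr=cv2.minEnclosingCircle(q)
    print(n,m.sum(),"top z",np.median(W[m][:,2]),"cup",cc[:2],r*1.25/.618*1.0,"foot",cast("top",(fx,fy),.01)[:2],fr)
y=(hsv[...,2]>150)&(hsv[...,1]>40);y[:,:155]=0;y[:,212:]=0;y[:172]=0;y[308:]=0
n,l,s,_=cv2.connectedComponentsWithStats(y.astype(np.uint8))
for k in range(1,n):
    if s[k,4]>60:
        c,_=cv2.findContours((l==k).astype(np.uint8),0,1);e=cv2.fitEllipse(c[0]);print("ring",e,cast("top",e[0],.013)[:2])
# side rings
z=np.load("side0.npz");p,d=z["p"],z["d"];hs=cv2.cvtColor(p,cv2.COLOR_BGR2HSV)
y=(hs[...,2]>150)&(hs[...,1]>40);y[:338]=0;y[405:]=0;y[:,:207]=0;y[:,428:]=0
n,l,s,_=cv2.connectedComponentsWithStats(y.astype(np.uint8))
for k in range(1,n):
    if s[k,4]>60:
        c,_=cv2.findContours((l==k).astype(np.uint8),0,1);q=np.array([cast("side",t[0],.013)[:2] for t in c[0]],np.float32);print("side ring",cv2.minEnclosingCircle(q*1000))
E
```

```text
[array([  3,  16, 177], dtype=uint8), array([  1,  33, 176], dtype=uint8), array([178,  83,  98], dtype=uint8)] [array([166, 167, 177], dtype=uint8), array([112, 147, 161], dtype=uint8)]
L 164 top z 0.12115919183747487 cup [ 0.447  -0.0389] 14.636306315178238 foot [ 0.4471 -0.0393] 15.45877456665039
M 172 top z 0.10460967988835838 cup [ 0.5393 -0.3279] 15.332392118509533 foot [ 0.5388 -0.3288] 12.529709815979004
S 159 top z 0.08877510666322322 cup [ 0.4847 -0.1712] 14.373857805258249 foot [ 0.4861 -0.1746] 11.15377140045166
sL 166 top z 0.12081826143299065 cup [ 0.5807 -0.0586] 14.567909503060251 foot [ 0.5809 -0.0585] 19.319778442382812
sM 159 top z 0.10447294606405289 cup [ 0.6745 -0.0435] 14.480200014453876 foot [ 0.6763 -0.0438] 16.278919219970703
sS 160 top z 0.08865048510123791 cup [ 0.6599 -0.1757] 15.035509870276096 foot [ 0.6621 -0.1767] 13.12472915649414
ring ((184.87643432617188, 196.447998046875), (39.2759895324707, 41.01472854614258), 58.1202278137207) [0.6436 0.2818]
side ring ((535.3054809570312, 286.3081970214844), 38.15420150756836)
side ring ((670.7547607421875, 293.5185546875), 35.377254486083984)
side ring ((562.9819946289062, 292.3193054199219), 35.06986999511719)
side ring ((466.0404052734375, 285.2777099609375), 28.364919662475586)
```

```bash
python3 - <<'E'
from h import *
np.set_printoptions(precision=4,suppress=True)
def rings(n,boxes,th):
    g=cv2.cvtColor(np.load(n+"0.npz")["p"],cv2.COLOR_BGR2GRAY)
    for (x0,y0,x1,y1) in boxes:
        m=(g[y0:y1,x0:x1]>th).astype(np.uint8)
        k,l,s,_=cv2.connectedComponentsWithStats(m);b=1+np.argmax(s[1:,4]);c,_=cv2.findContours((l==b).astype(np.uint8),0,1)
        c=max(c,key=cv2.contourArea)+[x0,y0]
        q=np.array([cast(n,t[0],.013)[:2] for t in c],np.float32)*1000
        print(n,s[b,4],cv2.fitEllipse(q),cv2.minEnclosingCircle(q))
rings("top",[(161,174,209,219),(160,219,206,262),(158,263,203,304)],85)
rings("side",[(205,339,285,401),(284,346,352,403),(360,352,421,404)],105)
E
```

```text
top 301 ((644.1222534179688, 281.3511962890625), (94.61785888671875, 95.23937225341797), 179.78921508789062) ((644.248779296875, 281.4060363769531), 48.51988983154297)
top 274 ((546.2085571289062, 282.66473388671875), (82.43525695800781, 83.40013885498047), 176.850341796875) ((545.8271484375, 282.8343505859375), 42.65989303588867)
top 236 ((448.4544982910156, 283.8561706542969), (70.59003448486328, 71.06838989257812), 155.02163696289062) ((448.31292724609375, 284.0608215332031), 36.479496002197266)
side 636 ((643.765625, 283.664794921875), (90.89604949951172, 92.20428466796875), 93.60990142822266) ((644.0209350585938, 283.5950012207031), 48.60270690917969)
side 667 ((545.848876953125, 285.30828857421875), (82.58931732177734, 85.35578918457031), 5.817378520965576) ((546.0286865234375, 285.54119873046875), 43.62156295776367)
side 521 ((447.9109191894531, 286.1664733886719), (70.95663452148438, 71.99129486083984), 160.61009216308594) ((447.7068176269531, 286.31268310546875), 36.71832275390625)
```

The manual's scale: shifts go in shares of 800 mm and turns go in shares of 2 rad. Converting my numbers, 385 mm is 0.4813, 365 mm is 0.4563, 0.369 rad is 0.1845.

Emit:
arm_command(plan=[[[0.0375,-0.005,0,0,0,0.015,-1],[0.0875,-0.0113,0,0,0,0.05,-1],[0.1438,-0.0188,0,0,0,0.1,-1],[0.2,-0.0263,0,0,0,0.15,-1],[0.2563,-0.0325,0,0,0,0.1845,-1],[0.3125,-0.04,0,0,0,0.1845,-1],[0.3688,-0.0475,0,0,0,0.1845,-1],[0.4188,-0.0538,0,0,0,0.1845,-1],[0.4563,-0.0588,0,0,0,0.1845,-1],[0.4813,-0.0625,0,0,0,0.1845,-1],[0.4813,-0.0625,0,0,0,0.1845,-1],[0.4813,-0.0625,0,0,0,0.1845,-1]]], squeeze=30)

```text
time_s: 1.3
ee_pos: [0.5391, -0.3276, 0.2049]
eef_rot: [-3.141, 0.001, 0.0]
force: [0.5, 0.0, 0.7]
grip_width: 0.0941
grip_force: 0.0
```

To row units: 128 mm is 0.16, 125 mm is 0.1563.

Emit:
arm_command(plan=[[[0,0,0.0375,0,0,0,-1],[0,0,0.0813,0,0,0,-1],[0,0,0.1188,0,0,0,-1],[0,0,0.1438,0,0,0,-1],[0,0,0.1563,0,0,0,-1],[0,0,0.16,0,0,0,-1],[0,0,0.16,0,0,0,0],[0,0,0.16,0,0,0,0.2],[0,0,0.16,0,0,0,0.4],[0,0,0.16,0,0,0,1],[0,0,0.16,0,0,0,1],[0,0,0.16,0,0,0,1]]])

```text
time_s: 2.5
ee_pos: [0.5394, -0.3276, 0.0776]
eef_rot: [3.141, -0.0, -0.0]
force: [-0.6, -0.1, -1.5]
grip_width: 0.0496
grip_force: 0.0
```

To row units: -155 mm is -0.1938, -150 mm is -0.1875.

Emit:
arm_command(plan=[[[0,0,0,0,0,0,1],[0,0,-0.0038,0,0,0,1],[0,0,-0.0125,0,0,0,1],[0,0,-0.0313,0,0,0,1],[0,0,-0.0625,0,0,0,1],[0,0,-0.1,0,0,0,1],[0,0,-0.1375,0,0,0,1],[0,0,-0.1688,0,0,0,1],[0,0,-0.1875,0,0,0,1],[0,0,-0.1938,0,0,0,1],[0,0,-0.1938,0,0,0,1]]])

```text
time_s: 3.6
ee_pos: [0.5394, -0.3276, 0.2333]
eef_rot: [3.141, -0.001, -0.0]
force: [0.8, -0.1, -3.3]
grip_width: 0.0294
grip_force: 29.9
```

To row units: -412 mm is -0.515, -372 mm is -0.465.

Emit:
arm_command(plan=[[[0,-0.01,0,0,0,0,1],[0,-0.0313,0,0,0,0,1],[0.0013,-0.0688,0,0,0,0,1],[0.0013,-0.115,0,0,0,0,1],[0.0025,-0.165,0,0,0,0,1],[0.0025,-0.215,0,0,0,0,1],[0.0038,-0.265,0,0,0,0,1],[0.0038,-0.315,0,0,0,0,1],[0.005,-0.365,0,0,0,0,1],[0.005,-0.415,0,0,0,0,1],[0.0063,-0.465,0,0,0,0,1],[0.0063,-0.515,0,0,0,0,1]]])

```text
time_s: 4.8
ee_pos: [0.5432, 0.0871, 0.232]
eef_rot: [-3.141, 0.001, 0.0]
force: [0.8, 0.1, -3.6]
grip_width: 0.0295
grip_force: 29.9
```

To row units: -200 mm is -0.25, -195 mm is -0.2438.

Emit:
arm_command(plan=[[[0,-0.05,0,0,0,0,1],[0.0013,-0.1,0,0,0,0,1],[0.0013,-0.15,0,0,0,0,1],[0.0013,-0.1938,0,0,0,0,1],[0.0013,-0.225,0,0,0,0,1],[0.0025,-0.2438,0,0,0,0,1],[0.0025,-0.25,0,0,0,0,1],[0.0025,-0.25,0,0,0,0,1]]])

```text
time_s: 5.6
ee_pos: [0.5461, 0.2845, 0.2321]
eef_rot: [3.141, 0.001, 0.0]
force: [-0.0, -0.7, -3.0]
grip_width: 0.0299
grip_force: 29.9
```

```bash
python3 - <<'E'
from h import *
p,d=cams.camera("side");np.savez("side1.npz",p=p,d=d);cv2.imwrite("pics/s1.png",p)
print(ctrl.get_obs())
E
```

```text
{'time_s': 5.65, 'qpos': array([ 4.19707009e-01,  4.31567983e-01,  1.28066936e+00, -1.94284168e-04,
        1.42976001e+00,  1.99097483e+00]), 'joint_vel': array([-1.51877222e-02, -6.33248109e-03,  1.79094643e-03,  8.63266337e-05,
        1.12843597e-03, -5.22887876e-04]), 'tau': array([ 1.41602956e+00, -6.31990886e+01, -3.80628383e+01,  5.50331385e-02,
       -7.72439735e-02,  8.09786632e-02]), 'ee_pos': array([0.54636208, 0.2838198 , 0.23229495]), 'eef_rot': array([ 3.14125195e+00,  2.91045507e-04, -4.44196372e-04]), 'force': array([ 0.14239362, -1.39681826, -2.20052891]), 'moment': array([0.00490634, 0.01834581, 0.04350061]), 'grip_force': 29.85166758298874, 'grip_width': 0.029477474899062918}
```

View pics/s1.png

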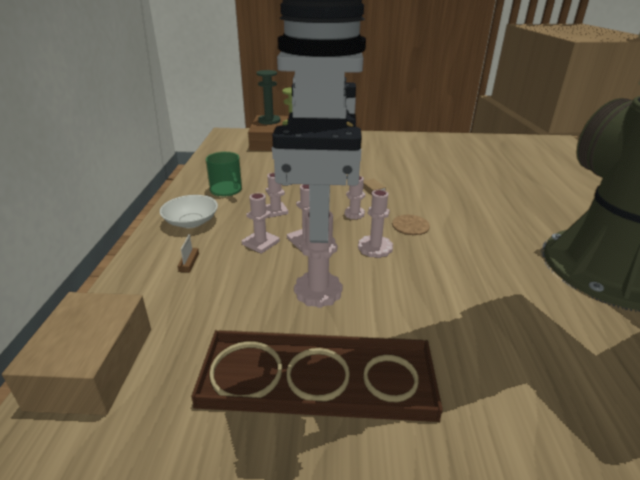

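M is held upright; its foot is centred near (319,291) and its lower edge is near row 304. Next I check the foot's height and offset.

```bash
cat >> h.py <<'E'
def held(f,x,y,r,ztcp,rows):
    z=np.load(f);W=cloud("side",z["d"]);hs=cv2.cvtColor(z["p"],cv2.COLOR_BGR2HSV)
    m=(np.hypot(W[...,0]-x,W[...,1]-y)<r+.015)&(W[...,2]>.03)&(W[...,2]<ztcp-.025)
    v,u=np.where(m);b=v>v.max()-rows
    # foot silhouette: widest extents, lowest row
    i=cams.camera_info("side")
    ul,ur=u[b].min(),u[b].max();vm=v.max()+.5
    # bottom near edge: ray through (.,vm) at plane y+r
    for zz in np.arange(.0,.3,.0005):
        q=cast("side",((ul+ur)/2,vm),zz)
        if q[1]<=y+r: break
    print("zbottom",zz,"x centre",q[0],"rows",v.min(),v.max(),ul,ur,"W foot near x",W[m][:,0].min(),W[m][:,0].max(),"ymax",W[m][:,1].max(),"zmin",W[m][:,2].min())
E
python3 - <<'E'
from h import *
held("side1.npz",.546,.284,.029,.232,16)
E
```

```text
zbottom 0.0 x centre 0.5531395645539208 rows 256 307 294 340 W foot near x 0.5183198203751914 0.5757716953951709 ymax 0.313456541422249 zmin 0.15077877736241965
```

To row units: 146 mm is 0.1825, 144 mm is 0.18.

Emit:
arm_command(plan=[[[0,0,0.01,0,0,0,1],[0,0,0.0313,0,0,0,1],[0,0,0.0625,0,0,0,1],[0,0,0.1,0,0,0,1],[0,0,0.135,0,0,0,1],[0,0,0.16,0,0,0,1],[0,0,0.1725,0,0,0,1],[0,0,0.1775,0,0,0,1],[0,0,0.18,0,0,0,1],[0,0,0.1825,0,0,0,1],[0,0,0.1825,0,0,0,1],[0,0,0.1825,0,0,0,1]]])

```text
time_s: 6.85
ee_pos: [0.5469, 0.2845, 0.0873]
eef_rot: [-3.141, -0.001, -0.0]
force: [0.8, -0.9, -0.4]
grip_width: 0.0296
grip_force: 29.9
```

To row units: 2 mm is 0.0025, 1.5 mm is 0.0019.

Emit:
arm_command(plan=[[[0,0,0.0006,0,0,0,1],[0,0,0.0013,0,0,0,1],[0,0,0.0019,0,0,0,1],[0,0,0.0025,0,0,0,1],[0,0,0.0025,0,0,0,1],[0,0,0.0025,0,0,0,1]]])

```text
time_s: 7.45
ee_pos: [0.5478, 0.2845, 0.0871]
eef_rot: [-3.141, -0.004, -0.0]
force: [-2.0, -3.7, 16.3]
grip_width: 0.0296
grip_force: 30.0
```

To row units: -1.5 mm is -0.0019, -1 mm is -0.0013.

Emit:
arm_command(plan=[[[0,0,-0.0013,0,0,0,1],[0,0,-0.0019,0,0,0,1],[0,0,-0.0019,0,0,0,1]]])

```text
time_s: 7.75
ee_pos: [0.5471, 0.2845, 0.0872]
eef_rot: [-3.141, -0.002, -0.0]
force: [1.1, -3.8, 8.2]
grip_width: 0.0294
grip_force: 29.9
```

```bash
python3 - <<'E'
from h import *
p,d=cams.camera("side");np.savez("side2.npz",p=p,d=d);cv2.imwrite("pics/s2.png",cv2.resize(p[280:420,200:440],None,fx=3,fy=3))
print(ctrl.get_obs()["force"],ctrl.get_obs()["ee_pos"])
W=cloud("side",d);m=(np.hypot(W[...,0]-.546,W[...,1]-.284)<.034)&(W[...,2]>.0)&(W[...,2]<.022)
hs=cv2.cvtColor(p,cv2.COLOR_BGR2HSV);m&=(hs[...,1]<70)&(hs[...,2]>90)
print(m.sum(),np.percentile(W[m],[2,50,90,98],axis=0))
E
```

```text
[ 0.12346533 -2.33582489  8.0439457 ] [0.54716232 0.28452251 0.08718921]
917 [[0.52216529 0.26506814 0.00667312]
 [0.54676609 0.29533257 0.0163027 ]
 [0.56839725 0.30846332 0.01764705]
 [0.57323288 0.31137804 0.01952846]]
```

View pics/s2.png

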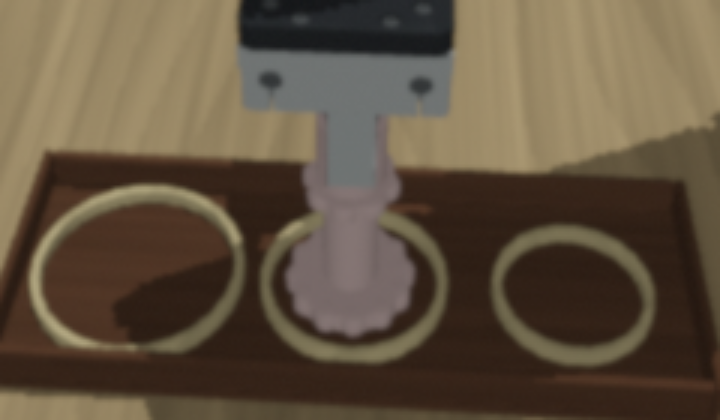

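The crop shows M's foot (around 350,280 in the crop) sitting inside the medium ring on the floor. I release it and retreat.

To row units: -120 mm is -0.15, -115 mm is -0.1438.

Emit:
arm_command(plan=[[[0,0,-0.0009,0,0,0,1],[0,0,-0.0009,0,0,0,0.35],[0,0,-0.0009,0,0,0,0.3],[0,0,-0.0009,0,0,0,-0.5],[0,0,-0.0009,0,0,0,-1],[0,0,-0.0009,0,0,0,-1],[0,0,-0.0125,0,0,0,-1],[0,0,-0.05,0,0,0,-1],[0,0,-0.1,0,0,0,-1],[0,0,-0.1438,0,0,0,-1],[0,0,-0.15,0,0,0,-1],[0,0,-0.15,0,0,0,-1]]])

```text
time_s: 9.0
ee_pos: [0.5467, 0.2846, 0.2072]
eef_rot: [-3.141, -0.002, -0.0]
force: [-0.0, 0.4, -0.4]
grip_width: 0.094
grip_force: 0.0
```

To row units: 323 mm is 0.4038, -100 mm is -0.125.

Emit:
arm_command(plan=[[[-0.01,0.0313,0,0,0,0,-1],[-0.025,0.0813,0,0,0,0,-1],[-0.0425,0.1375,0,0,0,0,-1],[-0.06,0.1938,0,0,0,0,-1],[-0.0775,0.25,0,0,0,0,-1],[-0.095,0.3063,0,0,0,0,-1],[-0.11,0.3563,0,0,0,0,-1],[-0.12,0.3888,0,0,0,0,-1],[-0.125,0.4038,0,0,0,0,-1],[-0.125,0.4038,0,0,0,0,-1],[-0.125,0.4038,0,0,0,0,-1]]])

```text
time_s: 10.1
ee_pos: [0.4465, -0.0379, 0.2055]
eef_rot: [-3.141, 0.001, -0.0]
force: [0.0, 0.3, 0.2]
grip_width: 0.094
grip_force: 0.0
```

```bash
python3 - <<'E'
from h import *
p,d=cams.camera("side");W=cloud("side",d)
print(ctrl.get_obs()["ee_pos"])
# M final cup top
for n,x,y,h in(("M",.547,.284,.111),("L",.447,-.039,.122)):
    m=(np.hypot(W[...,0]-x,W[...,1]-y)<.022)&(W[...,2]>h-.03)&(W[...,2]<h+.006)
    print(n,m.sum(),np.percentile(W[m],[1,50,99],axis=0))
E
```

```text
[ 0.44661177 -0.03762084  0.20555673]
M 739 [[0.53347277 0.2709836  0.08158993]
 [0.54784998 0.29277389 0.10729713]
 [0.56216832 0.29896782 0.11401302]]
L 327 [[ 0.43321343 -0.04793185  0.09276365]
 [ 0.44837883 -0.02734958  0.11366059]
 [ 0.46155489 -0.02193523  0.12505686]]
```

To row units: 113 mm is 0.1413, 107 mm is 0.1338.

Emit:
arm_command(plan=[[[0,0,0.0375,0,0,0,-1],[0,0,0.075,0,0,0,-1],[0,0,0.1125,0,0,0,-1],[0,0,0.1338,0,0,0,-1],[0,0,0.1413,0,0,0,-0.5],[0,0,0.1413,0,0,0,0],[0,0,0.1413,0,0,0,0.4],[0,0,0.1413,0,0,0,1],[0,0,0.1413,0,0,0,1],[0,0,0.1413,0,0,0,1],[0,0,0.1413,0,0,0,1],[0,0,0.1413,0,0,0,1]]])

```text
time_s: 11.35
ee_pos: [0.4464, -0.0386, 0.0931]
eef_rot: [-3.142, -0.0, -0.0]
force: [-1.0, -1.0, 0.4]
grip_width: 0.0335
grip_force: 0.0
```

To row units: -95 mm is -0.1188, -90 mm is -0.1125.

Emit:
arm_command(plan=[[[0,0,0,0,0,0,1],[0,0,0,0,0,0,1],[0,0,-0.0038,0,0,0,1],[0,0,-0.0125,0,0,0,1],[0,0,-0.0313,0,0,0,1],[0,0,-0.0625,0,0,0,1],[0,0,-0.0938,0,0,0,1],[0,0,-0.1125,0,0,0,1],[0,0,-0.1188,0,0,0,1],[0,0,-0.1188,0,0,0,1]]])

```text
time_s: 12.35
ee_pos: [0.4464, -0.0385, 0.1882]
eef_rot: [3.142, -0.001, -0.0]
force: [0.3, -0.3, -4.6]
grip_width: 0.0298
grip_force: 30.0
```

To row units: -315 mm is -0.3938, 197 mm is 0.2463.

Emit:
arm_command(plan=[[[0.01,-0.01,0,0,0,0,1],[0.0313,-0.03,0,0,0,0,1],[0.0625,-0.0625,0,0,0,0,1],[0.0975,-0.1,0,0,0,0,1],[0.1325,-0.14,0,0,0,0,1],[0.1675,-0.1825,0,0,0,0,1],[0.2,-0.225,0,0,0,0,1],[0.225,-0.2688,0,0,0,0,1],[0.24,-0.3125,0,0,0,0,1],[0.2463,-0.35,0,0,0,0,1],[0.2463,-0.3788,0,0,0,0,1],[0.2463,-0.3938,0,0,0,0,1]]])

```text
time_s: 13.55
ee_pos: [0.6428, 0.279, 0.1857]
eef_rot: [3.141, 0.003, 0.002]
force: [0.9, -0.5, -4.1]
grip_width: 0.0297
grip_force: 30.0
```

To row units: -6 mm is -0.0075, -5 mm is -0.0063.

Emit:
arm_command(plan=[[[0,-0.0063,0,0,0,0,1],[0,-0.0075,0,0,0,0,1],[0,-0.0075,0,0,0,0,1]]])

```text
time_s: 13.85
ee_pos: [0.6436, 0.2816, 0.1878]
eef_rot: [3.141, 0.0, -0.001]
force: [0.1, 0.5, -4.5]
grip_width: 0.0295
grip_force: 30.0
```

```bash
python3 - <<'E'
from h import *
p,d=cams.camera("side");W=cloud("side",d);e=ctrl.get_obs()["ee_pos"];print(e)
m=(np.hypot(W[...,0]-e[0],W[...,1]-e[1])<.045)&(W[...,2]>.05)&(W[...,2]<e[2]-.06)
print(m.sum(),np.percentile(W[m],[.5,2,50,98,99.5],axis=0))
E
```

```text
[0.64366846 0.28145655 0.18804174]
1682 [[0.61036931 0.2530926  0.09680522]
 [0.61240288 0.25767987 0.09774518]
 [0.6392124  0.29337104 0.10595141]
 [0.67439987 0.31558828 0.12516269]
 [0.67640047 0.31660007 0.12681481]]
```

To row units: 85 mm is 0.1063, 83 mm is 0.1038.

Emit:
arm_command(plan=[[[0,-0.0013,0.01,0,0,0,1],[0,-0.0013,0.03,0,0,0,1],[0,-0.0013,0.0575,0,0,0,1],[0,-0.0013,0.0813,0,0,0,1],[0,-0.0013,0.0963,0,0,0,1],[0,-0.0013,0.1038,0,0,0,1],[0,-0.0013,0.1063,0,0,0,1],[0,-0.0013,0.1063,0,0,0,1]]])

```text
time_s: 14.7
ee_pos: [0.6437, 0.2834, 0.1035]
eef_rot: [-3.141, -0.001, -0.0]
force: [-0.1, 0.4, -3.9]
grip_width: 0.0295
grip_force: 30.0
```

To row units: 3 mm is 0.0038, 2 mm is 0.0025.

Emit:
arm_command(plan=[[[0,0,0.0013,0,0,0,1],[0,0,0.0025,0,0,0,1],[0,0,0.0038,0,0,0,1],[0,0,0.0038,0,0,0,1]]])

```text
time_s: 15.1
ee_pos: [0.6435, 0.2834, 0.0999]
eef_rot: [3.142, 0.0, -0.0]
force: [0.0, -1.2, -4.0]
grip_width: 0.0299
grip_force: 30.0
```

To row units: 1.5 mm is 0.0019, 1 mm is 0.0013.

Emit:
arm_command(plan=[[[0,0,0.0006,0,0,0,1],[0,0,0.0013,0,0,0,1],[0,0,0.0019,0,0,0,1],[0,0,0.0019,0,0,0,1]]])

```text
time_s: 15.5
ee_pos: [0.6434, 0.2834, 0.0984]
eef_rot: [3.142, 0.0, -0.0]
force: [-0.1, 1.4, -4.5]
grip_width: 0.0294
grip_force: 30.0
```

To row units: 1 mm is 0.0013, 0.5 mm is 0.0006.

Emit:
arm_command(plan=[[[0,0,0.0006,0,0,0,1],[0,0,0.0013,0,0,0,1],[0,0,0.0013,0,0,0,1]]])

```text
time_s: 15.8
ee_pos: [0.6437, 0.2834, 0.0981]
eef_rot: [-3.141, -0.001, -0.0]
force: [-1.3, -0.6, 1.1]
grip_width: 0.0294
grip_force: 30.0
```

Contact, with the weight carried. Releasing L and moving up.

To row units: -105 mm is -0.1313, -100 mm is -0.125.

Emit:
arm_command(plan=[[[0,0,0,0,0,0,0.35],[0,0,0,0,0,0,0.3],[0,0,0,0,0,0,-0.5],[0,0,0,0,0,0,-1],[0,0,0,0,0,0,-1],[0,0,-0.0125,0,0,0,-1],[0,0,-0.05,0,0,0,-1],[0,0,-0.0938,0,0,0,-1],[0,0,-0.125,0,0,0,-1],[0,0,-0.1313,0,0,0,-1],[0,0,-0.1313,0,0,0,-1]]])

```text
time_s: 16.9
ee_pos: [0.6436, 0.2835, 0.2033]
eef_rot: [-3.141, -0.001, -0.0]
force: [-0.5, -0.1, -0.7]
grip_width: 0.0937
grip_force: 0.0
```

```bash
python3 - <<'E'
from h import *
p,d=cams.camera("top");np.savez("top3.npz",p=p,d=d);cv2.imwrite("pics/t3.png",p)
print(ctrl.get_obs()["ee_pos"])
E
```

```text
[0.64326205 0.28331923 0.20173604]
```

View pics/t3.png

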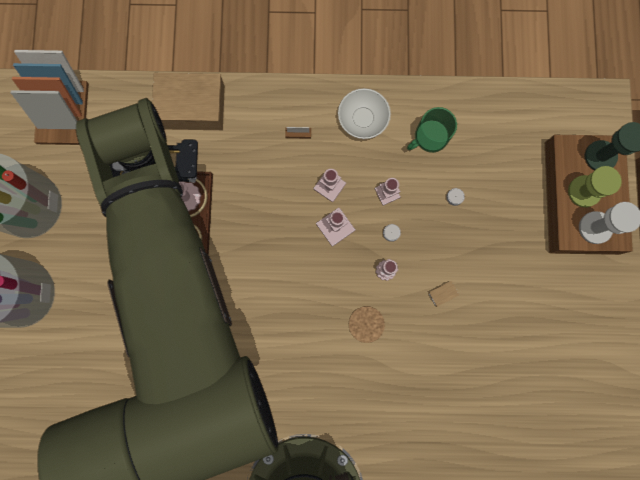

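The arm covers the tray. S remains at (387,268) and the squares look unmoved. Going to S.

To row units: 455 mm is 0.5688, 336 mm is 0.42.

Emit:
arm_command(plan=[[[-0.01,0.0288,0,0,0,0,-1],[-0.0275,0.0788,0,0,0,0,-1],[-0.0475,0.1338,0,0,0,0,-1],[-0.0675,0.19,0,0,0,0,-1],[-0.0875,0.2475,0,0,0,0,-1],[-0.1075,0.305,0,0,0,0,-1],[-0.1275,0.3625,0,0,0,0,-1],[-0.1475,0.42,0,0,0,0,-1],[-0.1675,0.4775,0,0,0,0,-1],[-0.1838,0.525,0,0,0,0,-1],[-0.1938,0.5563,0,0,0,0,-1],[-0.1988,0.5688,0,0,0,0,-1]]])

```text
time_s: 18.15
ee_pos: [0.4831, -0.1733, 0.2012]
eef_rot: [-3.141, 0.002, -0.003]
force: [0.5, -0.0, -0.0]
grip_width: 0.0941
grip_force: 0.0
```

Emit:
arm_command(plan=[[[0,0,0,0,0,0,-1],[0,0,0,0,0,0,-1],[0,0,0,0,0,0,-1]]])

```text
time_s: 18.45
ee_pos: [0.4847, -0.1704, 0.2022]
eef_rot: [-3.141, 0.0, 0.001]
force: [0.1, 0.4, 0.2]
grip_width: 0.0938
grip_force: 0.0
```

```bash
python3 - <<'E'
from h import *
p,d=cams.camera("side");W=cloud("side",d);print(ctrl.get_obs()["ee_pos"])
for n,x,y,h in(("M",.547,.284,.111),("L",.644,.283,.127),("S",.485,-.172,.09)):
    m=(np.hypot(W[...,0]-x,W[...,1]-y)<.022)&(W[...,2]>h-.03)&(W[...,2]<h+.006)
    print(n,m.sum(),np.percentile(W[m],[1,50,99],axis=0))
E
```

```text
[ 0.4847414  -0.17049725  0.20226495]
M 740 [[0.53347416 0.27016876 0.0815799 ]
 [0.54785381 0.2928688  0.10737269]
 [0.56217406 0.29887664 0.11422426]]
L 763 [[0.62938965 0.27167971 0.09766579]
 [0.64204436 0.29353568 0.12327899]
 [0.65759989 0.29928283 0.12995623]]
S 245 [[ 0.47052062 -0.18374082  0.06044218]
 [ 0.48533847 -0.16053006  0.08118615]
 [ 0.49942995 -0.15466463  0.09316511]]
```

Aligned. Descend 142 mm to z = 0.060.

To row units: 142 mm is 0.1775, 140 mm is 0.175.

Emit:
arm_command(plan=[[[0,0,0.0375,0,0,0,-1],[0,0,0.0875,0,0,0,-1],[0,0,0.1313,0,0,0,-1],[0,0,0.1625,0,0,0,-1],[0,0,0.175,0,0,0,-1],[0,0,0.1775,0,0,0,-0.5],[0,0,0.1775,0,0,0,0],[0,0,0.1775,0,0,0,0.4],[0,0,0.1775,0,0,0,1],[0,0,0.1775,0,0,0,1],[0,0,0.1775,0,0,0,1],[0,0,0.1775,0,0,0,1]]])

```text
time_s: 19.7
ee_pos: [0.4844, -0.1716, 0.0606]
eef_rot: [3.142, -0.0, -0.0]
force: [-0.2, 0.5, -0.3]
grip_width: 0.0413
grip_force: 0.0
```

To row units: -155 mm is -0.1938, -147 mm is -0.1838.

Emit:
arm_command(plan=[[[0,0,0,0,0,0,1],[0,0,0,0,0,0,1],[0,0,0,0,0,0,1],[0,0,-0.0038,0,0,0,1],[0,0,-0.0125,0,0,0,1],[0,0,-0.0375,0,0,0,1],[0,0,-0.075,0,0,0,1],[0,0,-0.1188,0,0,0,1],[0,0,-0.1563,0,0,0,1],[0,0,-0.1838,0,0,0,1],[0,0,-0.1938,0,0,0,1],[0,0,-0.1938,0,0,0,1]]])

```text
time_s: 20.9
ee_pos: [0.4845, -0.1716, 0.2161]
eef_rot: [3.141, -0.001, -0.0]
force: [-0.3, -0.7, -3.2]
grip_width: 0.0296
grip_force: 30.0
```

To row units: -422 mm is -0.5275, -390 mm is -0.4875.

Emit:
arm_command(plan=[[[-0.0013,-0.01,0,0,0,0,1],[-0.0038,-0.0325,0,0,0,0,1],[-0.0063,-0.0725,0,0,0,0,1],[-0.01,-0.1225,0,0,0,0,1],[-0.0138,-0.175,0,0,0,0,1],[-0.0175,-0.2275,0,0,0,0,1],[-0.0225,-0.28,0,0,0,0,1],[-0.0263,-0.3325,0,0,0,0,1],[-0.03,-0.385,0,0,0,0,1],[-0.035,-0.4375,0,0,0,0,1],[-0.0388,-0.4875,0,0,0,0,1],[-0.0425,-0.5275,0,0,0,0,1]]])

```text
time_s: 22.1
ee_pos: [0.4491, 0.2527, 0.214]
eef_rot: [3.141, 0.002, 0.001]
force: [0.4, -0.3, -2.6]
grip_width: 0.0293
grip_force: 30.0
```

To row units: -34 mm is -0.0425, -30 mm is -0.0375.

Emit:
arm_command(plan=[[[-0.0013,-0.025,0,0,0,0,1],[-0.0025,-0.0375,0,0,0,0,1],[-0.0025,-0.0425,0,0,0,0,1],[-0.0025,-0.0425,0,0,0,0,1],[-0.0025,-0.0425,0,0,0,0,1]]])

```text
time_s: 22.6
ee_pos: [0.4486, 0.2837, 0.2153]
eef_rot: [3.141, 0.0, -0.001]
force: [0.8, -0.6, -2.6]
grip_width: 0.0298
grip_force: 30.0
```

```bash
python3 - <<'E'
from h import *
p,d=cams.camera("side");W=cloud("side",d);e=ctrl.get_obs()["ee_pos"];print(e)
m=(np.hypot(W[...,0]-e[0],W[...,1]-e[1])<.045)&(W[...,2]>.13)&(W[...,2]<e[2]-.04)
print(m.sum(),np.percentile(W[m],[.5,2,50,98,99.5],axis=0))
E
```

```text
[0.44864857 0.2836097  0.21541557]
745 [[0.42780753 0.26750407 0.15632852]
 [0.42904836 0.27123283 0.15733293]
 [0.45207294 0.29545391 0.16588361]
 [0.47015862 0.3064835  0.17435922]
 [0.47111559 0.30723908 0.17527268]]
```

To row units: 147 mm is 0.1838, 146 mm is 0.1825.

Emit:
arm_command(plan=[[[-0.0013,-0.0013,0.01,0,0,0,1],[-0.0013,-0.0013,0.035,0,0,0,1],[-0.0013,-0.0013,0.0725,0,0,0,1],[-0.0013,-0.0013,0.1125,0,0,0,1],[-0.0013,-0.0013,0.1438,0,0,0,1],[-0.0013,-0.0013,0.1663,0,0,0,1],[-0.0013,-0.0013,0.1775,0,0,0,1],[-0.0013,-0.0013,0.1825,0,0,0,1],[-0.0013,-0.0013,0.1838,0,0,0,1],[-0.0013,-0.0013,0.1838,0,0,0,1]]])

```text
time_s: 23.65
ee_pos: [0.4478, 0.2856, 0.0691]
eef_rot: [-3.141, -0.001, -0.0]
force: [0.7, 0.0, -2.0]
grip_width: 0.0296
grip_force: 30.0
```

To row units: 2 mm is 0.0025, 1.5 mm is 0.0019.

Emit:
arm_command(plan=[[[0,0,0.0006,0,0,0,1],[0,0,0.0013,0,0,0,1],[0,0,0.0019,0,0,0,1],[0,0,0.0025,0,0,0,1],[0,0,0.0025,0,0,0,1]]])

```text
time_s: 24.15
ee_pos: [0.4475, 0.2854, 0.0664]
eef_rot: [3.142, 0.0, -0.0]
force: [-0.3, -0.4, -2.0]
grip_width: 0.0296
grip_force: 30.0
```

To row units: 1.3 mm is 0.0016, 1 mm is 0.0013.

Emit:
arm_command(plan=[[[0,0,0.0006,0,0,0,1],[0,0,0.0013,0,0,0,1],[0,0,0.0016,0,0,0,1],[0,0,0.0016,0,0,0,1]]])

```text
time_s: 24.55
ee_pos: [0.4476, 0.2854, 0.0654]
eef_rot: [-3.141, -0.0, -0.0]
force: [-0.7, -2.2, 2.4]
grip_width: 0.0295
grip_force: 30.0
```

Contact. Release, rise and move clear of the tray.

To row units: -150 mm is -0.1875, -120 mm is -0.15.

Emit:
arm_command(plan=[[[0,0,0,0,0,0,0.35],[0,0,0,0,0,0,0.3],[0,0,0,0,0,0,-0.5],[0,0,0,0,0,0,-1],[0,0,0,0,0,0,-1],[0,0,-0.0125,0,0,0,-1],[0,0,-0.05,0,0,0,-1],[0,0,-0.1,0,0,0,-1],[0,0,-0.15,0,0,0,-1],[0,0,-0.1875,0,0,0,-1],[0,0,-0.1875,0,0,0,-1]]])

```text
time_s: 25.65
ee_pos: [0.4487, 0.2861, 0.2202]
eef_rot: [-3.138, -0.007, -0.0]
force: [-0.2, 0.2, -0.7]
grip_width: 0.0939
grip_force: 0.0
```

To row units: 310 mm is 0.3875, 290 mm is 0.3625.

Emit:
arm_command(plan=[[[-0.0075,0.0375,0,0,0,0,-1],[-0.0125,0.0938,0,0,0,0,-1],[-0.025,0.15,0,0,0,0,-1],[-0.0375,0.2063,0,0,0,0,-1],[-0.05,0.2625,0,0,0,0,-1],[-0.0625,0.3188,0,0,0,0,-1],[-0.0625,0.3625,0,0,0,0,-1],[-0.0625,0.3875,0,0,0,0,-1],[-0.0625,0.3875,0,0,0,0,-1],[-0.0625,0.3875,0,0,0,0,-1]]])

```text
time_s: 26.65
ee_pos: [0.3972, -0.0243, 0.215]
eef_rot: [-3.141, 0.0, -0.001]
force: [-0.3, -0.0, -0.4]
grip_width: 0.094
grip_force: 0.0
```

```bash
python3 - <<'E'
from h import *
p,d=cams.camera("side");cv2.imwrite("pics/s9.png",p);W=cloud("side",d)
q,_=cams.camera("top");cv2.imwrite("pics/t9.png",q)
for n,x,y,h in(("M",.547,.284,.111),("L",.644,.283,.127),("S",.448,.285,.095)):
    m=(np.hypot(W[...,0]-x,W[...,1]-y)<.022)&(W[...,2]>h-.03)&(W[...,2]<h+.006)
    print(n,m.sum(),np.percentile(W[m],[1,50,99],axis=0))
E
```

```text
M 741 [[0.53350898 0.27089444 0.08134396]
 [0.54786001 0.29300593 0.10732666]
 [0.56211357 0.29901718 0.11397033]]
L 759 [[0.62945211 0.27169836 0.09778406]
 [0.64187728 0.29355467 0.1227668 ]
 [0.65766854 0.29948828 0.12983269]]
S 738 [[0.43469185 0.27294423 0.06582856]
 [0.44960291 0.29520688 0.09220529]
 [0.46264956 0.30157139 0.09817154]]
```

View pics/t9.png

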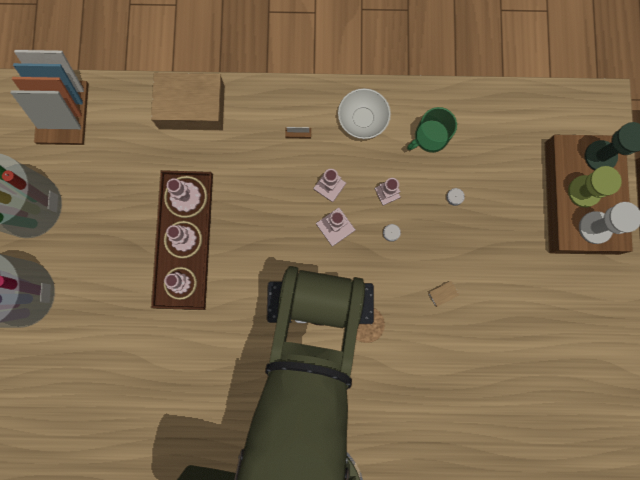

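View pics/s9.png

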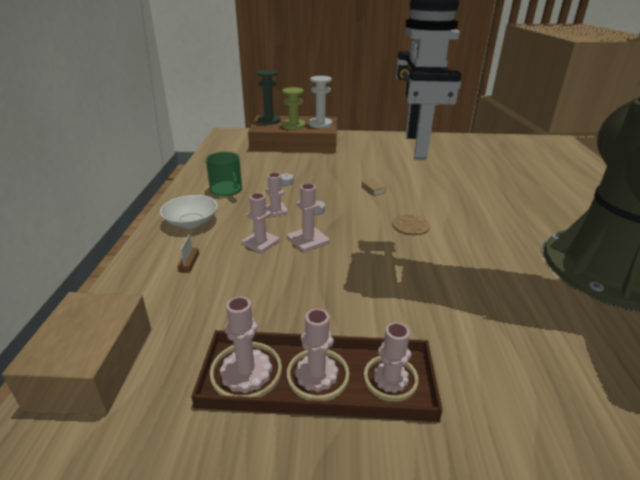

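The frilled sticks stand upright and centred in their rings: in the side view L is at (246,370), M at (318,372) and S at (391,376). The squares are unmoved in both views, and the arm is clear.

```bash
python3 -c "
from station import ctrl
print(ctrl.hand_in())"
```

```text
the job is handed in; nothing more can be done
None
```

I handed the job in at about 27 s: by the last pictures and depth readings, each frilled candlestick stands upright near the centre of its own ring, and the square-footed look-alikes look unmoved; no verdict came back.

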